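Press both parting pins of a core box together

ROBOT

A 6-joint arm with a two-finger parallel gripper is mounted at the origin on the work surface. World frame = base frame: x ahead of the robot, y to its left, z up, the work surface at z = 0. Lengths are in m, angles in rad, forces in N, time in s.
With the tool pointing down it reaches from about 0.325 to 0.9 m from the base axis. Payload 6.1 kg.
Tool frame: the origin (TCP) lies at the very end of the fingers, on their centre line; the grasp point (between the pads) lies 19 mm behind it; y points along the fingers, z is the direction in which the jaws open and shut, and the axes are right-handed (so a half turn about y gives the same grasp; the last joint's range is limited). The gripper opens to 85 mm and grips with 20 to 120 N. Pads are 22 mm wide; open, the fingers measure 114 mm over their backs; the gripper's body (76 mm by 85 mm) begins 54 mm behind the grasp point. The pads swing forward as they close: fully open they stand 13 mm farther back than shut.
Start: joints at [-1.438, 0.22, 1.526, -0, 1.395, -0.126], TCP at [0.16, -0.604, 0.231] pointing down, gripper open.
Joint ranges: [-2.98, 2.98], [-0.91, 2.08], [0.09, 2.57], [-1.24, 4.39], [0.2, 2.65], [-2.68, 2.68]. Speed limits (rad/s): [2.57, 2.57, 3.01, 3.14, 3.14, 3.14].

INTERFACE

Orientations are given as a unit quaternion [w, x, y, z].
In Python, from rig import manip gives the robot as it stands.
- The arm moves only by the tool servo_tool, never from a script. Its argument "deltas" is a list of rows, each an object with "translation": the shift along the tool's x, y, z in cm, a list of three; "roll": the turn about the tool's y in rad; "jaw": the finger opening in cm, from 0 to 8.54. A call has exactly 10 rows; each row shifts and turns the commanded pose from where the row before left it, along the tool's axes as they then stand; what a row does not reach is not made up. A row lasts 1/8 s, in which the tool goes at most 62.5 mm and 10.7 degrees, less where a joint would pass 70% of its speed; a pose out of reach is approached as far as the arm can. A call with a gripper value outside its range is refused whole. The fingers move at their own pace and stop on an object; "newtons" is the grip in N (left out, the last holds). Time passes only in rows, so rows that do not move let the fingers close, or fill a call up. It gives the time, the measured TCP pose, the force and the opening at its end, in the units of the state.
- manip.sense(): the state, without advancing time (a new reading comes with each control period).
- manip.camera(name): name is "side" or "top" or "wrist"; returns a dict with "pixels" (400x640x3 uint8, red, green, blue), "fx", "fy", "cx", "cy" (pixels), "dist" ([k1, k2, p1, p2, k3] as OpenCV has them; the pictures are not rectified), "camera_from_world" (4x4, takes a point from world to camera coordinates). Camera axes: x right, y down, z forward; pixel columns grow to the right and rows downward; lengths in m; the calibration is good to about 2 mm. A picture is of the moment at which its call begins. There is no depth.
- manip.close_job(): hands the job in, once; it reports no verdict.
The state is a dict: "time": time; "q": joint angles; "qd": joint speeds; "effort": joint torques, N m; "ee_pos": TCP position; "tool_rot": TCP orientation; "ft_force": force on the tool from outside, world axes, zero at the start; "ft_torque": the same for the moment, N m; "grip_width": finger opening in m.
Only numpy, scipy, OpenCV 4.12 (cv2) and the standard library are available. Lean on these libraries where they do the work, as an engineer would, in place of code of your own. Each camera call takes 0.05 s, during which the arm holds its last target.

TASK

Loosen the core in the blue-grey core box: set one fingertip on each of the two stout round bronze parting pins on its top, press both down together as far as they go, hold them down for about three seconds, then let both spring back up and move clear. Nothing is to be gripped: do not lift or shift the core box, and leave everything else, including the small plate with two thin dowels and the nut lying on the box, where it is.

Things in the scene. Friction and masses are not known exactly. Their poses are not given: they have to be found in the camera images.
- core_box: Closed aluminium core box, a loose block of 2 to 3 kg, 170 mm (its x) by 120 mm (its y) by 60 mm high, level on the bench with a lug at each short end. Origin at the centre of its underside. On its flat top (z = 60 mm) are the two parting pins; four thin screw heads, 4 mm high, near the corners; and the loose nut near the end at +x.
- pin_a: First parting pin: upright round bronze plunger with a flat top, 22 mm in diameter, standing 14 mm proud of the top of the core box, at x = -20, y = +30 mm in the frame of core_box. The two pins are alike, 60 mm apart centre to centre along the y axis of core_box. Origin at the centre of its top face (74 mm above the bench at rest); it moves down with the pin. z up.
- pin_b: Second parting pin, like pin_a, at x = -20, y = -30 mm in the frame of core_box. Origin at the centre of its top face.
- pin_a_travel (a joint): How far pin_a is pressed down, m: 0 = up, 0.008 = fully down at a hard stop (top then 6 mm above the box). A spring pushes it up: about 2 N to start it, 6 N fully down; it returns by itself.
- pin_b_travel (a joint): The same for pin_b.
- nut: Bystander: loose round steel nut, 24 mm across, 10 mm high, lying on the top of core_box near its +x end, about 75 mm from the line through the pins. Origin at the centre of its underside.
- dowel_plate: Bystander: loose aluminium plate 110 x 80 x 30 mm with two thin fixed bronze dowels (10 mm diameter, 28 mm tall, 50 mm apart) on top; not part of the job. Origin at the centre of its underside.
- sleeker: Bystander: wooden moulder's sleeker with a round brass head, about 147 mm long and 24 mm high, lying along its x. Origin on the underside.
- crucible_lid: Bystander: round ceramic crucible lid, 114 mm in diameter, 36 mm high with its knob. Origin at the centre of its underside.
- can: Bystander: closed grey can, 70 mm in diameter, 90 mm high. Origin at the centre of its underside.
- core_weight: Bystander: dark iron weight, 50 x 50 x 30 mm with a short stud on top (42 mm high in all). Origin at the centre of its underside.
There are look-alikes about, which are no part of the job. Of the things like the core_box, leave any that is pink or turquoise; of the rest the larger one is meant.

How it is judged:
On the way, in this order (a step that is already met when the one before it is completed fails the run):
1. both pins held fully down together (at least 6.5 of 8 mm), a finger on each, for 2.5 s without a break (value of joint each of pin_a_travel, pin_b_travel above 0.0065 m and contact force between the fingers and pin_a above 1 N and contact force between the fingers and pin_b above 1 N), for 2.5 s.
2. both pins let go and back up (under 1 mm) (value of joint each of pin_a_travel, pin_b_travel below 0.001 m), for 0.2 s.
At the end, for the whole second after the job is handed in: After being held down together for 2.5 s, both pins are back up (travel under 1 mm); the core box stands level and still within 15 mm of its start, and every bystander lies within 20 mm of its own (all of step 2 and distance of core_box from where it was at the start of the episode below 0.015 m and angle between core_box's own z axis and vertical below 0.05 rad and linear speed of core_box below 0.02 m/s and distance of each of nut, dowel_plate, sleeker, crucible_lid, can, core_weight from where it was at the start of the episode below 0.02 m); the robot touches nothing.
It fails at once if one pin pressed alone (one over 5 mm down while the other is under 2 mm) ((value of joint pin_a_travel above 0.005 m and value of joint pin_b_travel below 0.002 m) or (value of joint pin_b_travel above 0.005 m and value of joint pin_a_travel below 0.002 m)).
It fails at once if core box lifted, tipped or shifted (over 15 mm, or tilted over 0.1 rad, or raised over 6 mm) (distance of core_box from where it was at the start of the episode above 0.015 m or angle between core_box's own z axis and vertical above 0.1 rad or height (world z) of core_box above 0.006 m).
It fails at once if a bystander moved more than 20 mm (distance of any of nut, dowel_plate, sleeker, crucible_lid, can, core_weight from where it was at the start of the episode above 0.02 m).
It also fails if it takes over 38 s, if anything falls off the work surface, if the arm or the gripper's body presses on something with over 40 N, if the wrist force passes 120 N, or if a joint passes its speed limit or range.

## Working session

There is one attempt and no reset: what is moved stays moved. The work goes in short steps, Python scripts to look and compute and a tool call to move; the robot and the scene stay as the last step left them, time stands still between calls to the robot, and variables do not carry over. Pictures are saved under pics/ and viewed, and the job is handed in when it is done.

Besides the shell and the picture viewer there is one more tool, called in YAML: its name, and indented under it one key for each argument. servo_tool: Moves the arm, as the interface text tells. Its arguments: {"type":"object","properties":{"deltas":{"type":"array","items":{"type":"object","properties":{"translation":{"type":"array","items":{"type":"number"}},"roll":{"type":"number"},"jaw":{"type":"number"}}}},"newtons":{"type":"number"}},"required":["deltas"]}

```bash
mkdir -p pics
python3 - <<'E'
from rig import manip
import cv2,pickle
d={}
for n in("top","side","wrist"):
    c=manip.camera(n);d[n]=c
    cv2.imwrite(f"pics/{n}0.png",c["pixels"][:,:,::-1])
pickle.dump(d,open("c0.pkl","wb"))
print(manip.sense())
E
```

```text
{'time': 0.15, 'q': array([-1.43808327e+00,  2.21084599e-01,  1.52736580e+00, -2.61634968e-05,
        1.39468495e+00, -1.26083029e-01]), 'qd': array([ 0.00231741, -0.00325077, -0.00417445,  0.00045761, -0.00077296,
       -0.00058696]), 'effort': array([ 1.50700071e-03, -4.97483826e+01, -3.89903426e+01, -1.16130982e-04,
        7.17315328e-03, -1.40326475e-05]), 'ee_pos': array([ 0.15988331, -0.60371575,  0.23041673]), 'tool_rot': array([ 0.09123378, -0.09125561,  0.70174017, -0.70064938]), 'ft_force': array([-0.08882477,  0.16965228,  0.52604448]), 'ft_torque': array([0.00141565, 0.01233025, 0.01493185]), 'grip_width': 0.08561621105171373}
```

View pics/top0.png

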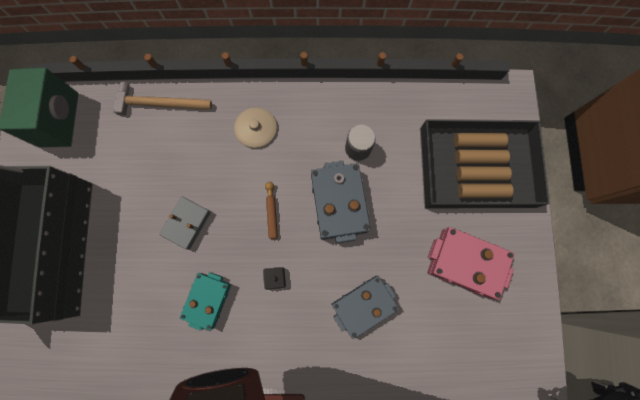

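View pics/side0.png

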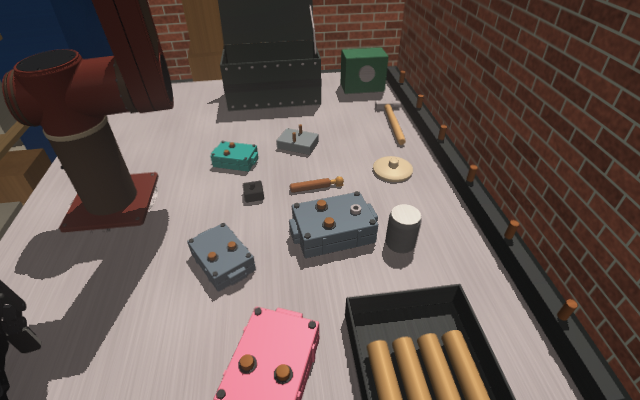

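View pics/wrist0.png

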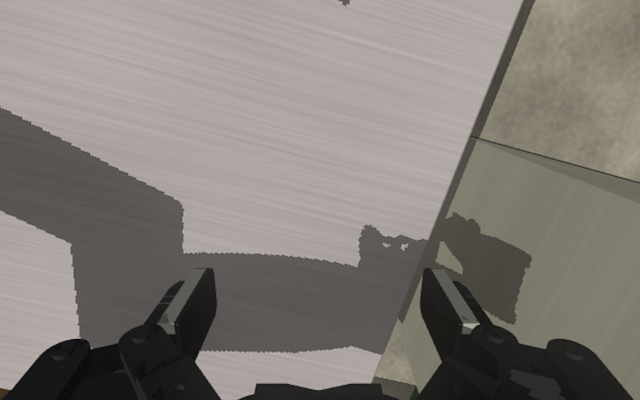

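```bash
cat > h.py <<'E'
import numpy as np,cv2
def ray(c,uv):
    K=np.array([[c["fx"],0,c["cx"]],[0,c["fy"],c["cy"]],[0,0,1]])
    p=cv2.undistortPoints(np.array([[uv]],float),K,np.array(c["dist"]))[0,0]
    T=np.array(c["camera_from_world"]);R=T[:3,:3]
    return -R.T@T[:3,3], R.T@np.array([p[0],p[1],1])
def onz(c,uv,z):
    o,d=ray(c,uv);return o+d*(z-o[2])/d[2]
def tri(c1,u1,c2,u2):
    o,d=ray(c1,u1);p,e=ray(c2,u2)
    s=np.linalg.lstsq(np.c_[d,-e],p-o,rcond=None)[0]
    a=o+d*s[0];b=p+e*s[1];return (a+b)/2,np.linalg.norm(a-b)
E
python3 - <<'E'
import pickle,cv2,numpy as np
from h import *
d=pickle.load(open("c0.pkl","rb"))
for n,(x0,y0,x1,y1) in dict(top=(305,155,378,245),side=(285,185,380,260)).items():
    im=d[n]["pixels"];hsv=cv2.cvtColor(im,cv2.COLOR_RGB2HSV)
    m=cv2.inRange(hsv,(3,110,50),(20,255,255));mm=np.zeros_like(m);mm[y0:y1,x0:x1]=m[y0:y1,x0:x1]
    k,l,s,c=cv2.connectedComponentsWithStats(mm)
    for i in range(1,k):
        if s[i,4]>10: print(n,s[i],c[i],onz(d[n],c[i],.072))
    crop=im[y0:y1,x0:x1,::-1];cv2.imwrite(f"pics/{n}_crop.png",cv2.resize(crop,None,fx=6,fy=6,interpolation=cv2.INTER_NEAREST))
print("nut top", onz(d["top"],(339,178),.07),"side",onz(d["side"],(356,209),.07))
E
```

```text
top [350 201   9   9  66] [353.93939394 204.84848485] [ 0.54676669 -0.22113986  0.072     ]
top [325 204   9  10  65] [329.04615385 208.55384615] [ 0.53801857 -0.16186793  0.072     ]
side [290 185  35   6 142] [303.83802817 186.80985915] [ 0.50501958 -0.09993668  0.072     ]
side [317 200   9   9  67] [321.11940299 203.95522388] [ 0.53796737 -0.16660516  0.072     ]
side [325 217   9  10  76] [328.96052632 221.72368421] [ 0.54715064 -0.22583135  0.072     ]
nut top [ 0.61297789 -0.18654984  0.07      ] side [ 0.61366674 -0.19186238  0.07      ]
```

View pics/top_crop.png

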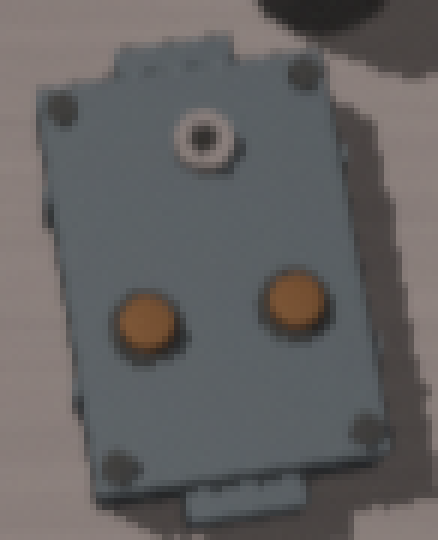

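View pics/side_crop.png

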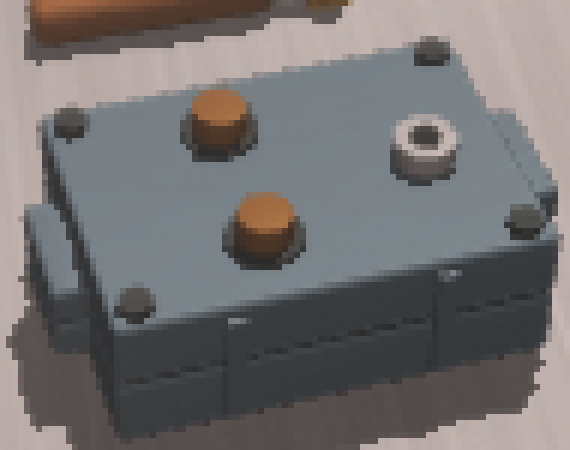

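```bash
cat >> h.py <<'E'
from scipy.spatial.transform import Rotation as Rn
def plan(a,b,s,z):
    q=s["tool_rot"];R=Rn.from_quat([q[1],q[2],q[3],q[0]]).as_matrix()
    v=np.append((a-b)[:2],0);v/=np.linalg.norm(v)
    if v@R[:,2]<0:v=-v
    l=R.T@v; roll=np.arctan2(l[0],l[2])
    t=np.append((a+b)[:2]/2,z)-s["ee_pos"]
    print("R",R.round(3).tolist());print("roll",roll,"t tool cm",R.T@t*100)
E
python3 - <<'E'
from h import *
from rig import manip
plan(np.array([.5380,-.1619,0]),np.array([.5468,-.2211,0]),manip.sense(),.17)
E
```

```text
R [[-0.967, -0.0, 0.256], [-0.256, 0.002, -0.967], [-0.0, -1.0, -0.002]]
roll 0.11123262324607747 t tool cm [-47.52625664   6.09577352 -30.05007015]
```

servo_tool:
  deltas:
    - {"translation": [-3, 0, -2], "jaw": 5.0}
    - {"translation": [-4, 0, -2.5], "jaw": 5.0}
    - {"translation": [-4, 0.3, -2.5], "jaw": 5.0}
    - {"translation": [-4, 0.3, -2.5], "jaw": 5.0}
    - {"translation": [-4, 0.3, -2.5], "jaw": 5.0}
    - {"translation": [-4, 0.3, -2.5], "jaw": 5.0}
    - {"translation": [-4, 0.3, -2.5], "jaw": 5.0}
    - {"translation": [-4, 0.3, -2.5], "jaw": 5.0}
    - {"translation": [-4, 0.3, -2.5], "jaw": 5.0}
    - {"translation": [-4, 0.3, -2.5], "jaw": 5.0}
  newtons: 20

```text
invalid input at $.deltas[0]: expected keys translation, roll, jaw
```

servo_tool:
  deltas:
    - {"translation": [-3, 0.5, -2], "jaw": 5.0}
    - {"translation": [-2.5, 0.5, -2], "jaw": 5.0}
    - {"translation": [-2, 0.5, -1], "jaw": 5.0}
    - {"translation": [-1, 0.5, -1], "jaw": 5.0}
    - {"translation": [0, 0.5, 0], "jaw": 5.0}
    - {"translation": [0, 0.5, 0], "roll": 0.06, "jaw": 5.0}
    - {"translation": [0, 0, 0], "roll": 0.05, "jaw": 5.0}
    - {"jaw": 5.0, "translation": [0, 0, 0]}
    - {"jaw": 5.0, "translation": [0, 0, 0]}
    - {"jaw": 5.0, "translation": [0, 0, 0]}

```text
invalid input at $.deltas[0]: expected keys translation, roll, jaw
```

Run:
```python
from h import *
from rig import manip
import pickle
d={n:manip.camera(n) for n in("wrist","side","top")}
for n in d: cv2.imwrite(f"pics/{n}1.png",d[n]["pixels"][:,:,::-1])
pickle.dump(d,open("c1.pkl","wb"))
s=manip.sense();print(s["time"],s["ee_pos"],s["grip_width"],s["ft_force"])
plan(np.array([.5380,-.1619,0]),np.array([.5468,-.2211,0]),s,.1)
```

```text
0.3 [ 0.15991421 -0.60398725  0.23092664] 0.08543222675919723 [ 0.97108603 -0.16202181 -0.83568492]
R [[-0.967, -0.0, 0.256], [-0.256, 0.001, -0.967], [-0.0, -1.0, -0.001]]
roll 0.11124787813276613 t tool cm [-47.53068089  13.11677041 -30.07679613]
```

View pics/wrist1.png

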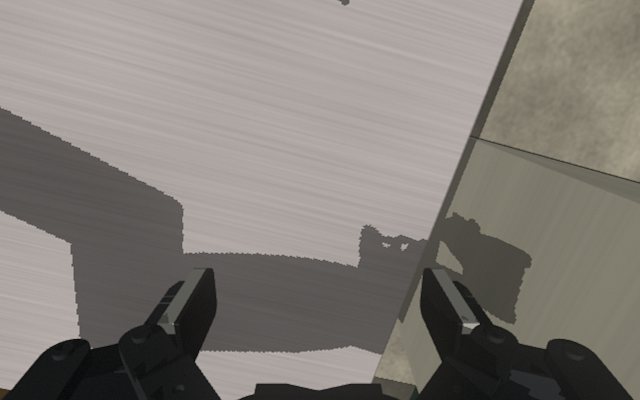

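View pics/side1.png

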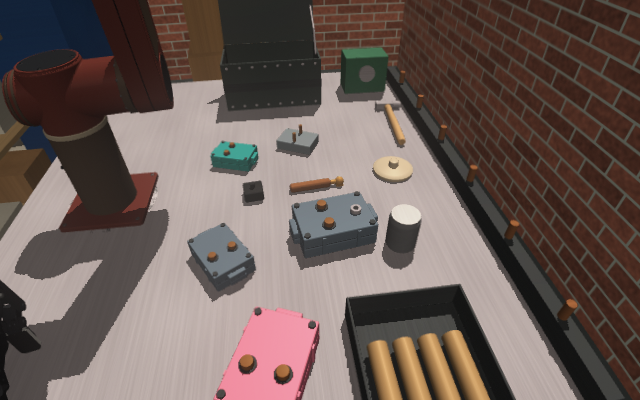

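The rows need all three keys, so both calls were refused and the arm has not moved. The scene is unchanged; I'll resend with the keys complete.

servo_tool:
  deltas:
    - {"translation": [-3, 0, -2], "roll": 0, "jaw": 5.0}
    - {"translation": [-4, 0, -2.5], "roll": 0, "jaw": 5.0}
    - {"translation": [-4, 0.3, -2.5], "roll": 0, "jaw": 5.0}
    - {"translation": [-4, 0.3, -2.5], "roll": 0, "jaw": 5.0}
    - {"translation": [-4, 0.3, -2.5], "roll": 0, "jaw": 5.0}
    - {"translation": [-4, 0.3, -2.5], "roll": 0, "jaw": 5.0}
    - {"translation": [-4, 0.3, -2.5], "roll": 0, "jaw": 5.0}
    - {"translation": [-4, 0.3, -2.5], "roll": 0, "jaw": 5.0}
    - {"translation": [-4, 0.3, -2.5], "roll": 0, "jaw": 5.0}
    - {"translation": [-4, 0.3, -2.5], "roll": 0, "jaw": 5.0}
  newtons: 20

```text
time: 1.55
ee_pos: [0.4752, -0.2663, 0.2074]
tool_rot: [-0.091, 0.091, -0.701, 0.701]
ft_force: [0.9, -0.2, -0.3]
grip_width: 0.0501
```

servo_tool:
  deltas:
    - {"translation": [-3, 0.5, -2], "roll": 0, "jaw": 5.0}
    - {"translation": [-2.5, 0.5, -2], "roll": 0, "jaw": 5.0}
    - {"translation": [-2, 0.5, -1], "roll": 0, "jaw": 5.0}
    - {"translation": [-1, 0.5, -1], "roll": 0, "jaw": 5.0}
    - {"translation": [0, 0.5, 0], "roll": 0, "jaw": 5.0}
    - {"translation": [0, 0.5, 0], "roll": 0.06, "jaw": 5.0}
    - {"translation": [0, 0, 0], "roll": 0.05, "jaw": 5.0}
    - {"translation": [0, 0, 0], "roll": 0, "jaw": 5.0}
    - {"translation": [0, 0, 0], "roll": 0, "jaw": 5.0}
    - {"translation": [0, 0, 0], "roll": 0, "jaw": 5.0}

```text
time: 2.8
ee_pos: [0.541, -0.1881, 0.1774]
tool_rot: [-0.053, 0.053, -0.705, 0.705]
ft_force: [0.2, 0.2, 0.8]
grip_width: 0.05
```

Run:
```python
from h import *
from rig import manip
import pickle
d={n:manip.camera(n) for n in("wrist","side","top")}
for n in d: cv2.imwrite(f"pics/{n}2.png",d[n]["pixels"][:,:,::-1])
pickle.dump(d,open("c2.pkl","wb"))
s=manip.sense();print(s["time"],s["ee_pos"],s["grip_width"],s["ft_force"])
plan(np.array([.5380,-.1619,0]),np.array([.5468,-.2211,0]),s,.1)
```

```text
2.95 [ 0.54107967 -0.1878555   0.17739669] 0.0498931425792421 [-0.26624189  0.16094333 -0.03510414]
R [[-0.989, 0.0, 0.148], [-0.148, -0.0, -0.989], [-0.0, -1.0, 0.0]]
roll 0.0014206566364448863 t tool cm [-0.07562848  7.73971954  0.37914443]
```

View pics/wrist2.png

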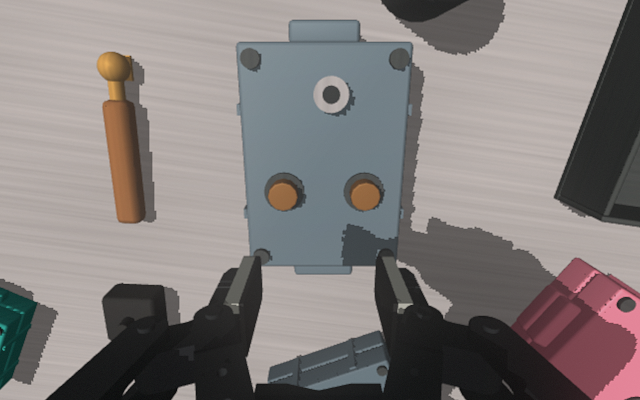

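View pics/side2.png

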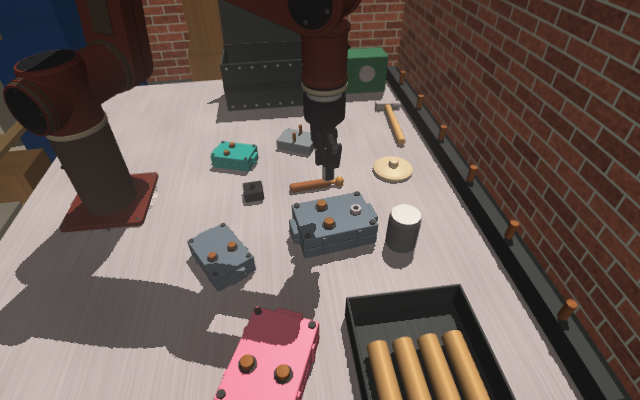

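Run:
```python
from h import *
import pickle
from rig import manip
c=pickle.load(open("c2.pkl","rb"))["wrist"];im=c["pixels"]
hsv=cv2.cvtColor(im,cv2.COLOR_RGB2HSV);m=cv2.inRange(hsv,(3,110,120),(20,255,255));m[:, :250]=0;m[:,400:]=0
k,l,s,cc=cv2.connectedComponentsWithStats(m)
P=[]
for i in range(1,k):
    if s[i,4]>100: print(s[i],cc[i],onz(c,cc[i],.074));P.append(onz(c,cc[i],.074))
st=manip.sense();plan(P[0],P[1],st,.1)
q=st["tool_rot"];R=Rn.from_quat([*q[1:],q[0]]).as_matrix()
# fingertip pixels -> tool frame on plane at tip height
for uv in [(240,257),(262,257),(376,252),(398,252)]:
    for dz in (0,.006):print(uv,dz,R.T@(onz(c,uv,st["ee_pos"][2]+dz)-st["ee_pos"])*1000)
cv2.imwrite("pics/wcrop.png",cv2.resize(im[160:340,200:440,::-1],None,fx=3.3,fy=3.3))
```

```text
[268 183  29  27 592] [281.99155405 196.06925676] [ 0.53797703 -0.16161571  0.074     ]
[351 183  29  27 597] [364.88609715 196.10887772] [ 0.54677858 -0.22088435  0.074     ]
R [[-0.989, 0.0, 0.148], [-0.148, -0.0, -0.989], [-0.0, -1.0, 0.0]]
roll 0.0015635565925716279 t tool cm [-0.07714412  7.7397169   0.35409507]
(240, 257) 0 [-5.97293962e+00 -3.27861953e-03 -3.50797319e+01]
(240, 257) 0.006 [ -9.11885892  -6.00277243 -33.62153681]
(262, 257) 0 [-5.96192834e+00 -2.18427269e-03 -2.52999607e+01]
(262, 257) 0.006 [ -9.10830998  -6.00172403 -24.2523975 ]
(376, 252) 0 [-8.37227050e+00  3.74212726e-03  2.52586422e+01]
(376, 252) 0.006 [-11.41744698  -5.99604647  24.18335695]
(398, 252) 0 [-8.36186147e+00  4.83133170e-03  3.49919220e+01]
(398, 252) 0.006 [-11.40747501  -5.99500299  33.50795698]
```

View pics/wcrop.png

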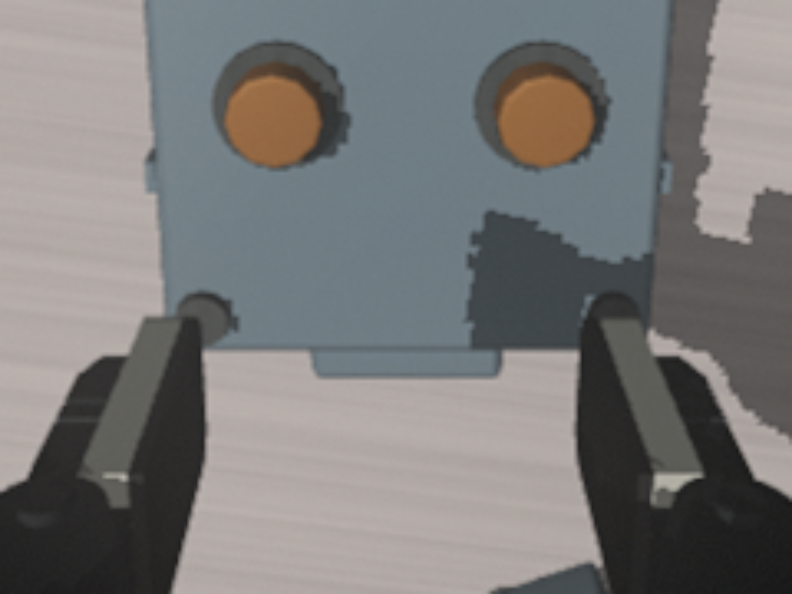

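servo_tool:
  deltas:
    - {"translation": [-0.1, 0.5, 0.2], "roll": 0, "jaw": 5.0}
    - {"translation": [0, 1, 0.16], "roll": 0, "jaw": 5.0}
    - {"translation": [0, 1.5, 0], "roll": 0, "jaw": 5.0}
    - {"translation": [0, 1.5, 0], "roll": 0, "jaw": 5.0}
    - {"translation": [0, 1.5, 0], "roll": 0, "jaw": 5.0}
    - {"translation": [0, 1.5, 0], "roll": 0, "jaw": 5.0}
    - {"translation": [0, 1, 0], "roll": 0, "jaw": 5.0}
    - {"translation": [0, 0.5, 0], "roll": 0, "jaw": 5.0}
    - {"translation": [0, 0.1, 0], "roll": 0, "jaw": 5.0}
    - {"translation": [0, 0, 0], "roll": 0, "jaw": 5.0}

```text
time: 4.2
ee_pos: [0.543, -0.1914, 0.0868]
tool_rot: [-0.053, 0.052, -0.705, 0.705]
ft_force: [0.6, -0.0, 0.4]
grip_width: 0.0501
```

Run:
```python
from h import *
from rig import manip
d={n:manip.camera(n) for n in("wrist","side")}
a=d["wrist"]["pixels"][120:360,180:460,::-1];b=d["side"]["pixels"][130:270,260:440,::-1]
cv2.imwrite("pics/w3.png",cv2.resize(a,None,fx=2.5,fy=2.5));cv2.imwrite("pics/s3.png",cv2.resize(b,None,fx=4,fy=4))
s=manip.sense();print(s["time"],s["ee_pos"],s["grip_width"],s["ft_force"])
plan(np.array([.5380,-.1617,0]),np.array([.5468,-.2210,0]),s,.08)
```

```text
4.3 [ 0.54301596 -0.19138664  0.08695186] 0.04994579706717364 [-0.77318353  0.41452101  0.00588613]
R [[-0.989, 0.001, 0.148], [-0.148, -0.001, -0.989], [-0.001, -1.0, 0.001]]
roll 0.001502458367994362 t tool cm [ 0.06101478  0.69512068 -0.01322392]
```

View pics/w3.png

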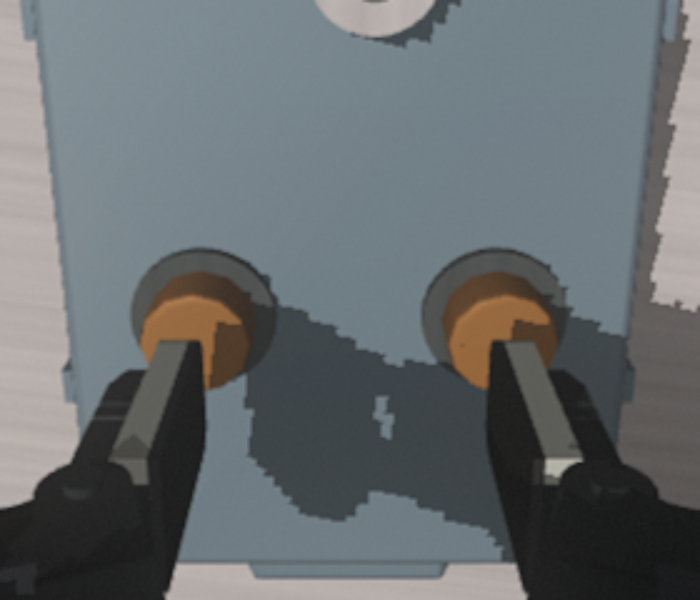

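View pics/s3.png

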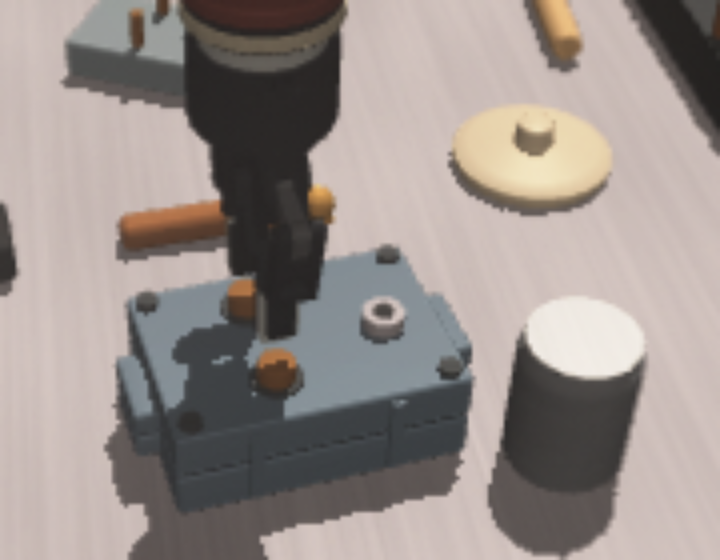

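servo_tool:
  deltas:
    - {"translation": [0.06, 0.3, 0], "roll": 0, "jaw": 5.0}
    - {"translation": [0, 0.4, 0], "roll": 0, "jaw": 5.0}
    - {"translation": [0, 0.4, 0], "roll": 0, "jaw": 5.0}
    - {"translation": [0, 0.3, 0], "roll": 0, "jaw": 5.0}
    - {"translation": [0, 0.2, 0], "roll": 0, "jaw": 5.0}
    - {"translation": [0, 0.2, 0], "roll": 0, "jaw": 5.0}
    - {"translation": [0, 0.1, 0], "roll": 0, "jaw": 5.0}
    - {"translation": [0, 0.1, 0], "roll": 0, "jaw": 5.0}
    - {"translation": [0, 0.1, 0], "roll": 0, "jaw": 5.0}
    - {"translation": [0, 0, 0], "roll": 0, "jaw": 5.0}

```text
time: 5.55
ee_pos: [0.5418, -0.1912, 0.0661]
tool_rot: [0.052, -0.053, 0.705, -0.705]
ft_force: [-4.3, 1.8, 7.8]
grip_width: 0.0503
```

Run:
```python
from h import *
from rig import manip
d={n:manip.camera(n) for n in("wrist","side")}
a=d["wrist"]["pixels"][120:360,180:460,::-1];b=d["side"]["pixels"][130:270,260:440,::-1]
cv2.imwrite("pics/w4.png",cv2.resize(a,None,fx=2.5,fy=2.5));cv2.imwrite("pics/s4.png",cv2.resize(b,None,fx=4,fy=4))
s=manip.sense();print(s["time"],s["ee_pos"],s["grip_width"],s["ft_force"],s["ft_torque"])
```

```text
5.65 [ 0.5418437  -0.19117293  0.06610005] 0.04978591985860052 [-5.0959476   1.36744561  7.24905715] [ 0.36766669  0.75332574 -0.01714585]
```

View pics/w4.png

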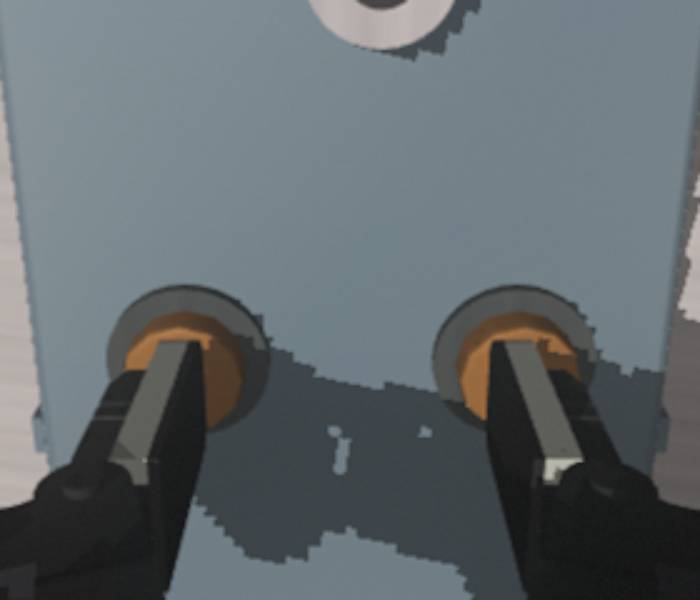

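View pics/s4.png

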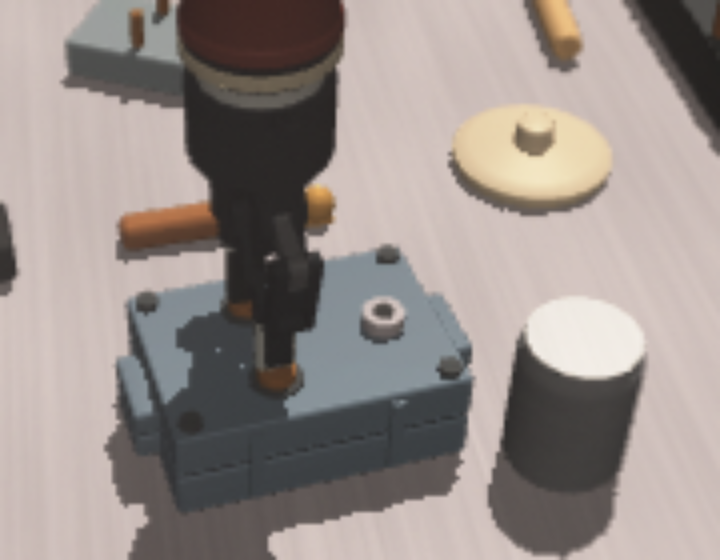

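servo_tool:
  deltas:
    - {"translation": [0, 0.1, 0], "roll": 0, "jaw": 5.0}
    - {"translation": [0, 0.1, 0], "roll": 0, "jaw": 5.0}
    - {"translation": [0, 0.1, 0], "roll": 0, "jaw": 5.0}
    - {"translation": [0, 0.1, 0], "roll": 0, "jaw": 5.0}
    - {"translation": [0, 0.05, 0], "roll": 0, "jaw": 5.0}
    - {"translation": [0, 0.05, 0], "roll": 0, "jaw": 5.0}
    - {"translation": [0, 0, 0], "roll": 0, "jaw": 5.0}
    - {"translation": [0, 0, 0], "roll": 0, "jaw": 5.0}
    - {"translation": [0, 0, 0], "roll": 0, "jaw": 5.0}
    - {"translation": [0, 0, 0], "roll": 0, "jaw": 5.0}

```text
time: 6.9
ee_pos: [0.5419, -0.1912, 0.0629]
tool_rot: [0.052, -0.053, 0.705, -0.705]
ft_force: [-10.5, 4.8, 20.7]
grip_width: 0.0501
```

Run:
```python
from h import *
from rig import manip
import pickle
d={n:manip.camera(n) for n in("wrist","side","top")}
pickle.dump(d,open("c5.pkl","wb"))
a=d["wrist"]["pixels"][120:360,180:460,::-1];b=d["side"]["pixels"][180:250,290:385,::-1]
cv2.imwrite("pics/w5.png",cv2.resize(a,None,fx=2.5,fy=2.5));cv2.imwrite("pics/s5.png",cv2.resize(b,None,fx=7,fy=7))
s=manip.sense();print(s["time"],s["ee_pos"],s["grip_width"],s["ft_force"],s["ft_torque"])
```

```text
7.05 [ 0.54190269 -0.19123674  0.06288907] 0.05018354263746427 [-10.34268221   3.79756996  21.08424841] [ 0.76319951  1.79234768 -0.01811084]
```

View pics/w5.png

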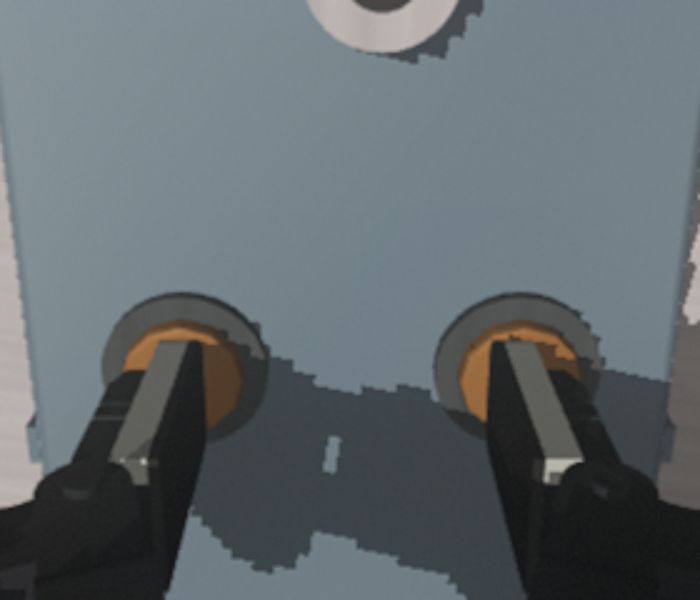

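View pics/s5.png

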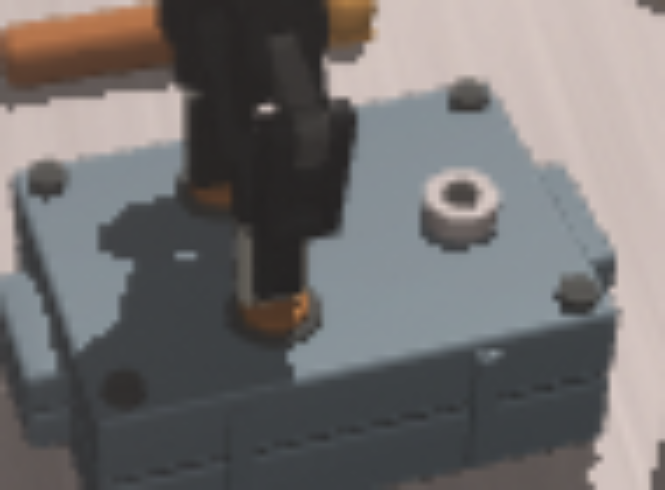

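servo_tool:
  deltas:
    - {"translation": [0.03, 0.05, 0], "roll": 0, "jaw": 5.0}
    - {"translation": [0.03, 0.05, 0], "roll": 0, "jaw": 5.0}
    - {"translation": [0, 0, 0], "roll": 0, "jaw": 5.0}
    - {"translation": [0, 0, 0], "roll": 0, "jaw": 5.0}
    - {"translation": [0, 0, 0], "roll": 0, "jaw": 5.0}
    - {"translation": [0, 0, 0], "roll": 0, "jaw": 5.0}
    - {"translation": [0, 0, 0], "roll": 0, "jaw": 5.0}
    - {"translation": [0, 0, 0], "roll": 0, "jaw": 5.0}
    - {"translation": [0, 0, 0], "roll": 0, "jaw": 5.0}
    - {"translation": [0, 0, 0], "roll": 0, "jaw": 5.0}

```text
time: 8.3
ee_pos: [0.5419, -0.1913, 0.0628]
tool_rot: [0.053, -0.053, 0.705, -0.705]
ft_force: [-10.7, 6.3, 25.3]
grip_width: 0.0502
```

Run:
```python
from h import *
from rig import manip
import pickle
s=manip.sense();print(s["time"],s["ee_pos"],s["grip_width"],s["ft_force"],s["ft_torque"])
q=s["tool_rot"];print(Rn.from_quat([*q[1:],q[0]]).as_matrix()[:,1])
```

```text
8.3 [ 0.54191322 -0.19126626  0.06284737] 0.050152889957926626 [-10.74786294   6.30626693  25.27903266] [1.03044215 1.91249942 0.00888375]
[ 3.88009466e-04  4.47659062e-05 -9.99999924e-01]
```

servo_tool:
  deltas:
    - {"translation": [0, 0, 0], "roll": 0, "jaw": 5.0}
    - {"translation": [0, 0, 0], "roll": 0, "jaw": 5.0}
    - {"translation": [0, 0, 0], "roll": 0, "jaw": 5.0}
    - {"translation": [0, 0, 0], "roll": 0, "jaw": 5.0}
    - {"translation": [0, 0, 0], "roll": 0, "jaw": 5.0}
    - {"translation": [0, 0, 0], "roll": 0, "jaw": 5.0}
    - {"translation": [0, 0, 0], "roll": 0, "jaw": 5.0}
    - {"translation": [0, 0, 0], "roll": 0, "jaw": 5.0}
    - {"translation": [0, 0, 0], "roll": 0, "jaw": 5.0}
    - {"translation": [0, 0, 0], "roll": 0, "jaw": 5.0}

```text
time: 9.55
ee_pos: [0.5419, -0.1913, 0.0628]
tool_rot: [0.053, -0.053, 0.705, -0.705]
ft_force: [-10.2, 6.4, 24.6]
grip_width: 0.0501
```

servo_tool:
  deltas:
    - {"translation": [0, 0, 0], "roll": 0, "jaw": 5.0}
    - {"translation": [0, 0, 0], "roll": 0, "jaw": 5.0}
    - {"translation": [0, 0, 0], "roll": 0, "jaw": 5.0}
    - {"translation": [0, 0, 0], "roll": 0, "jaw": 5.0}
    - {"translation": [0, 0, 0], "roll": 0, "jaw": 5.0}
    - {"translation": [0, 0, 0], "roll": 0, "jaw": 5.0}
    - {"translation": [0, 0, 0], "roll": 0, "jaw": 5.0}
    - {"translation": [0, 0, 0], "roll": 0, "jaw": 5.0}
    - {"translation": [0, 0, 0], "roll": 0, "jaw": 5.0}
    - {"translation": [0, 0, 0], "roll": 0, "jaw": 5.0}

```text
time: 10.8
ee_pos: [0.5419, -0.1913, 0.0628]
tool_rot: [-0.053, 0.053, -0.705, 0.705]
ft_force: [-11.2, 6.5, 25.6]
grip_width: 0.0501
```

Run:
```python
from h import *
from rig import manip
c=manip.camera("side");cv2.imwrite("pics/s6.png",cv2.resize(c["pixels"][180:250,290:385,::-1],None,fx=7,fy=7,interpolation=cv2.INTER_NEAREST))
s=manip.sense();print(s["time"],s["ee_pos"],s["ft_force"],s["ft_torque"])
```

```text
10.85 [ 0.54190195 -0.1912535   0.06282635] [-11.24005198   6.0165316   25.81787253] [1.11294648 1.93429612 0.00293727]
```

View pics/s6.png

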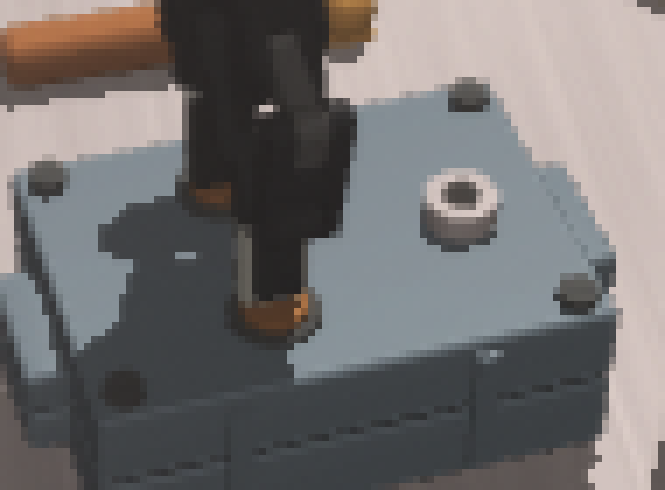

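servo_tool:
  deltas:
    - {"translation": [0, -0.2, 0], "roll": 0, "jaw": 5.0}
    - {"translation": [0, -0.2, 0], "roll": 0, "jaw": 5.0}
    - {"translation": [0, -0.3, 0], "roll": 0, "jaw": 5.0}
    - {"translation": [0, -0.4, 0], "roll": 0, "jaw": 5.0}
    - {"translation": [0, -0.5, 0], "roll": 0, "jaw": 5.0}
    - {"translation": [0, -1, 0], "roll": 0, "jaw": 5.0}
    - {"translation": [0, -1.5, 0], "roll": 0, "jaw": 5.0}
    - {"translation": [0, -2, 0], "roll": 0, "jaw": 5.0}
    - {"translation": [0, -2, 0], "roll": 0, "jaw": 5.0}
    - {"translation": [0, -2, 0], "roll": 0, "jaw": 5.0}

```text
time: 12.1
ee_pos: [0.5417, -0.1915, 0.1623]
tool_rot: [-0.053, 0.052, -0.705, 0.705]
ft_force: [-0.2, -0.2, 0.8]
grip_width: 0.0502
```

servo_tool:
  deltas:
    - {"translation": [0, -1, 0], "roll": 0, "jaw": 5.0}
    - {"translation": [1, 0, 0], "roll": 0, "jaw": 5.0}
    - {"translation": [3, 0, 0], "roll": 0, "jaw": 5.0}
    - {"translation": [3, 0, 0], "roll": 0, "jaw": 5.0}
    - {"translation": [2, 0, 0], "roll": 0, "jaw": 5.0}
    - {"translation": [1, 0, 0], "roll": 0, "jaw": 5.0}
    - {"translation": [0, 0, 0], "roll": 0, "jaw": 5.0}
    - {"translation": [0, 0, 0], "roll": 0, "jaw": 5.0}
    - {"translation": [0, 0, 0], "roll": 0, "jaw": 5.0}
    - {"translation": [0, 0, 0], "roll": 0, "jaw": 5.0}

```text
time: 13.35
ee_pos: [0.4428, -0.2061, 0.1702]
tool_rot: [0.053, -0.053, 0.705, -0.705]
ft_force: [-0.0, 0.0, -0.3]
grip_width: 0.0495
```

Run:
```python
from h import *
from rig import manip
import pickle
d={n:manip.camera(n) for n in("wrist","side","top")}
o=pickle.load(open("c0.pkl","rb"))
cv2.imwrite("pics/s7.png",d["side"]["pixels"][:,:,::-1]);cv2.imwrite("pics/w7.png",d["wrist"]["pixels"][:,:,::-1])
for c,box in ((d["side"],(285,190,380,260)),(o["side"],(285,190,380,260)),):
    x0,y0,x1,y1=box
    m=cv2.inRange(cv2.cvtColor(c["pixels"],cv2.COLOR_RGB2HSV),(3,110,50),(20,255,255));mm=np.zeros_like(m);mm[y0:y1,x0:x1]=m[y0:y1,x0:x1]
    k,l,st,cc=cv2.connectedComponentsWithStats(mm)
    print([(st[i].tolist(),cc[i].round(2).tolist()) for i in range(1,k) if st[i,4]>10])
s=manip.sense();print(s["time"],s["ee_pos"],s["ft_force"])
```

```text
[([291, 190, 11, 2, 15], [295.33, 190.27]), ([317, 200, 9, 9, 66], [321.06, 203.92]), ([324, 217, 10, 10, 78], [328.88, 221.65])]
[([317, 200, 9, 9, 67], [321.12, 203.96]), ([325, 217, 9, 10, 76], [328.96, 221.72])]
13.5 [ 0.44265537 -0.20611772  0.17023645] [ 0.05369537  0.5116335  -0.29167995]
```

View pics/s7.png

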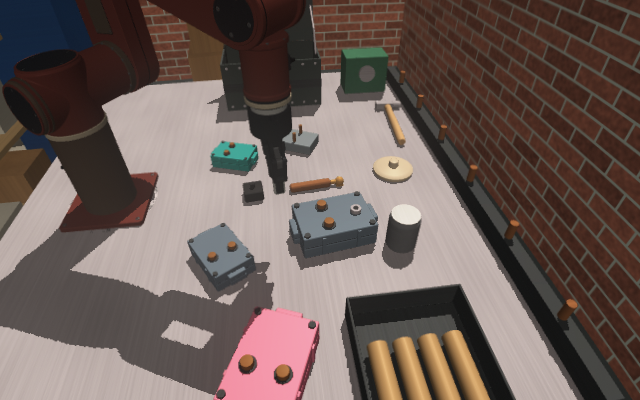

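View pics/w7.png

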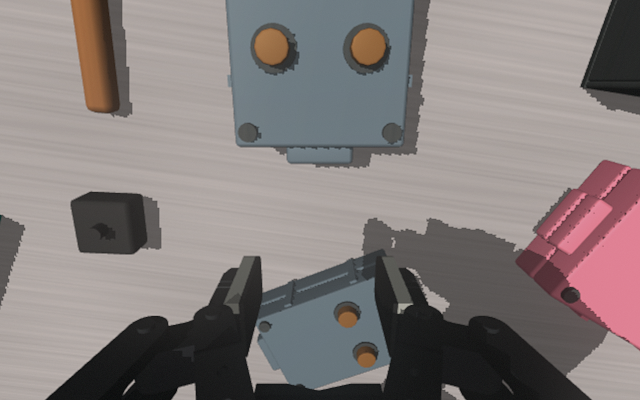

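The side view shows both pins back up at (321,204) and (329,222), within 0.1 px of where they started. The box, nut and bystanders are unmoved, and the arm is clear at 0.17 m.

```bash
python3 -c "
from rig import manip
print(manip.close_job())"
```

```text
the job is handed in; nothing more can be done
None
```

I pressed both parting pins of the larger blue-grey core box down together, one fingertip on each (jaws at 50 mm). I held them there for about 4 s, let them spring back, moved the arm clear and handed the job in at about 13.5 s. The hand-in reports no verdict.

- **Fully down:** the last 1 mm of commanded press moved the tool only 0.04 mm, while the press force rose from about 21 N to 25 N. The side moment was near zero, so the force was shared about evenly and both pins were on their stops. Pin travel itself could not be read directly.
- **After release:** in the side view both pins are within 0.1 px of where they started, and the wrist force is about zero. The nut, box and bystanders look unmoved by eye; I did not measure them one by one.
- **What went wrong:** my first two move calls were refused because some rows lacked a key; nothing moved. While pressing there was a sideways force of about 11–13 N, which my 0.6 mm correction did not remove. It did not visibly shift the box.

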